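# Close the loaded sample rotator and hold its collar on the shaft flat

### The arm

A 7-joint arm with a two-finger parallel gripper is mounted at the origin on a cart in front of the work surface, level with it; the furniture and walls round the work are solid. World frame = base frame: x ahead of the robot, y to its left, z up, the work surface at z = 0. Lengths are in m, angles in rad, forces in N, time in s.
With the tool pointing down it reaches from about 0.375 to 0.925 m from the base axis. Payload 3.1 kg.
Tool frame: the origin (TCP) lies at the very end of the fingers, on their centre line; the grasp point (between the pads) lies behind it (manip.tcp_to_grasp is the z of the grasp point in the tool frame, in m); z points along the fingers, y is the direction in which the jaws open and shut (so a half turn about z gives the same grasp; the last joint's range is limited). The gripper opens to 85 mm and grips with 20 to 120 N. Pads are 22 mm wide; open, the fingers measure 114 mm over their backs; the gripper's body (76 mm by 85 mm) begins 54 mm behind the grasp point. The pads swing forward as they close: fully open they stand 13 mm farther back than shut.
Start: joints at [-1.244, 0.383, 0.044, 1.598, -0.018, 1.161, -0.05], TCP at [0.268, 0.592, 0.231] pointing down, gripper open.
Joint ranges: [-2.61, 2.61], [-0.41, 2.15], [-1.48, 1.57], [0, 2.5], [-1.57, 4.71], [0.05, 1.97], [-2.85, 2.85]. Speed limits (rad/s): [2.79, 2.79, 3.14, 3.14, 3.14, 3.14, 3.14].

### API

Orientations are given as a 3x3 rotation matrix whose columns are the frame's x, y, z axes.
In Python, from cell import manip, imaging gives the robot as it stands.
- The arm moves only by the tool drive_tool, never from a script. Its argument "plan" is a list of rows, each an object with "jaw": the gripper command: -1 is fully open, 1 is shut, values between are in proportion; "offset": the shift along the tool's x, y, z in m, a list of three; "twist": the turn about the tool's z in rad. A call has exactly 8 rows; each row shifts and turns the pose as measured when the row begins, along the tool's axes as they then stand; what a row does not reach is not made up. A row lasts 1/10 s, in which the tool goes at most 50 mm and 8.59 degrees, less where a joint would pass 70% of its speed; a pose out of reach is approached as far as the arm can. A call with a gripper value outside its range is refused whole. The fingers move at their own pace and stop on an object; the grip force is fixed at half the most. Time passes only in rows, so rows that do not move let the fingers close, or fill a call up. It gives the time, the measured TCP pose, the force and the opening at its end, in the units of the state.
- manip.observe(): the state, without advancing time (a new reading comes with each control period).
- imaging.camera(name): name is "side" or "top" or "wrist"; returns (picture, depth): 420x560x3 uint8, red, green, blue; 420x560 float32, m along the optical axis (not along the pixel's ray), 0 where there is no reading.
- imaging.camera_info(name): a dict with "fx", "fy", "cx", "cy" (pixels), "R" (3x3) and "t" (3): a world point X has camera coordinates R X + t; the wrist camera has in their place "T_tool_cam" (4x4, takes a point from camera to tool coordinates, whose origin is the TCP and whose axes are the flange's). Camera axes: x right, y down, z forward; pixel columns grow to the right and rows downward; lengths in m; the calibration is good to about 2 mm. A picture is of the moment at which its call begins: read the wrist's pose just before it. camera_info takes no time and is no camera call.
- manip.close_job(): hands the job in, once; it reports no verdict.
The state is a dict: "t": time; "joints": joint angles; "joint_velocities": joint speeds; "joint_torque": joint torques, N m; "tool_pos": TCP position; "tcp_rot": TCP orientation; "force": force on the tool from outside, world axes, zero at the start; "moment": the same for the moment, N m; "finger_gap": finger opening in m.
Only numpy, scipy, OpenCV 4.12 (cv2) and the standard library are available. Lean on these libraries where they do the work, as an engineer would, in place of code of your own. Each camera call takes 0.05 s, during which the arm holds its last target.

### The job

The sample rotator has just been loaded, so first shut the blue lid of its sample chamber fully. Then turn the shaft by its black cap until you feel the collar's red spring pin drop fully onto the flat of the shaft, turning the shaft and not swinging the collar round. Finally take the brass collar between the fingers, one finger on the head of the red pin and the other on the opposite side of the collar, squeeze so that the pin stays pressed fully home on the flat, and finish while still holding it like that, without disturbing the loose things around.

Things in the scene. Friction and masses are not known exactly. Their poses are not given: they have to be found in the camera images.
- rotator: the fixed sample rotator, base plate 140 x 350 x 10 mm; origin under its centre on the worktop, x away from its front, y to its left. Right (x 0, y -95 mm): grey gear head 90 x 80 mm, top z 56 mm (flange radius 26 mm to z 62, boss radius 14 mm to z 72), with the upright shaft. Left (x 0, y +85 mm): open white sample chamber 110 x 130 mm, rim z 70 mm, with the lid
- lid (a joint): blue lid of the chamber, 110 x 130 x 6 mm, hinged along the chamber's far (+x) top edge; 0 = shut, grows to 1.9 rad as it opens upward; stiff hinge, stays where it is left, closes with under 10 N pushed down on its upper face near the front (hinge torque about 0.12 Nm)
- lid_hinge (a point): middle of the lid's hinge line; the frame turns with the lid: its -x axis runs from the hinge along the lid to its front edge (110 mm), its z axis is the normal of the lid's upper face, which lies about 6 mm above the hinge line
- lid_handle (a point): top of the black knob on the lid, 35 mm above the lid's upper face, 80 mm from the hinge line along the lid
- shaft (a joint): angle of the upright shaft, rad, counter-clockwise from above, relative to the rotator; it needs a light torque (0.03 Nm, up to 0.15 Nm as the pin drags or leaves the flat), stays where it is left, and can be turned either way
- cap_top (a point): centre of the top of the shaft's round black cap (26 mm across, 24 mm high, gripped by its side), on the shaft axis, 134 mm above the worktop. The frame turns with the shaft: the one flat of the 22 mm shaft (7 mm from the axis) faces this frame's -y axis; a yellow line on the cap points that way
- collar (a joint): angle of the brass collar on the shaft, rad, counter-clockwise from above, relative to the rotator; stiff (0.16 Nm), so it stays put while the shaft is turned
- collar_ring: the brass collar; origin at its centre, 36 mm diameter and 24 mm high, on the shaft axis, 86 mm above the worktop. The frame turns with the collar: the red set pin sticks out along its -y axis. The pin meets the flat when the -y axes of cap_top and collar_ring agree
- pin (a joint): travel inward of the red spring-loaded set pin, m: about 0 while its tip rides on the round of the shaft, about 0.004 when home on the flat; its spring (about 6 N) drops it in by itself as the flat comes round: begins about 1.1 rad away, home when the two directions agree within about 0.15 rad
- pin_head (a point): centre of the outer face of the red pin head (16 mm diameter, 5 mm thick), 86 mm above the worktop, 30 mm from the shaft axis on the round, 26 mm on the flat; a grasp over pin head and far side of the collar is about 45 mm wide
- vial: loose glass vial with white cap, 27 x 27 x 56 mm, origin at the centre of its underside; bystander
- beaker: loose small clear beaker, 52 x 52 x 66 mm, origin at the centre of its underside; bystander
- cap_blue_1: loose blue screw cap, 35 x 35 x 14 mm, lying in front of the rotator, origin at the centre of its underside; bystander

How it is judged:
By the outcome, as a careful person would: the job done as asked, in the order asked, and still so for the second after the job is handed in, while the arm keeps its last pose, push and grip.
It also fails if it takes over 64 s, if anything falls off the work surface, if the arm or the gripper's body presses on something with over 40 N, if the wrist force passes 120 N, or if a joint passes its speed limit or range.

## Working session

There is one attempt and no reset: what is moved stays moved. The work goes in short steps, Python scripts to look and compute and a tool call to move; the robot and the scene stay as the last step left them, time stands still between calls to the robot, and variables do not carry over. Pictures are saved under pics/ and viewed, and the job is handed in when it is done.

Besides the shell and the picture viewer there is one more tool, called after ">>>" as name(argument=value, ...) on one line, values as JSON. drive_tool: Moves the arm, as the interface text tells. Its arguments: {"type":"object","properties":{"plan":{"type":"array"}},"required":["plan"]}

```bash
ls; mkdir -p pics
python3 - <<'E'
from cell import manip, imaging
import cv2, numpy as np
s=manip.observe()
print({k:np.round(v,3).tolist() for k,v in s.items()}, manip.tcp_to_grasp)
for n in ["side","top","wrist"]:
    p,d=imaging.camera(n); cv2.imwrite(f"pics/a_{n}.png",p[:,:,::-1]); np.save(f"pics/a_{n}.npy",d)
    print(n,imaging.camera_info(n))
E
```

```text
pics
{'t': 0.0, 'joints': [-1.244, 0.384, 0.044, 1.6, -0.018, 1.161, -0.05], 'joint_velocities': [-0.001, -0.0, -0.0, 0.0, -0.0, -0.0, 0.001], 'joint_torque': [-0.0, -43.346, 1.025, -24.952, 0.011, 0.011, 0.0], 'tool_pos': [0.267, 0.591, 0.23], 'tcp_rot': [[-0.911, 0.412, -0.001], [0.412, 0.911, -0.002], [-0.0, -0.003, -1.0]], 'force': [-0.378, -1.02, -0.209], 'moment': [0.005, -0.018, 0.015], 'finger_gap': 0.085} -0.0187
side {'fx': 503.0878516835264, 'fy': 503.0878516835264, 'cx': 283.36654162301505, 'cy': 211.4377279988404, 'R': array([[ 0.90271086, -0.42960475, -0.02351291],
       [-0.24034436, -0.45818963, -0.85574345],
       [ 0.35685808,  0.7781401 , -0.51686583]]), 't': array([-0.44709451,  0.22260472,  1.22095758])}
top {'fx': 537.4612506320776, 'fy': 537.4612506320776, 'cx': 286.9036852130276, 'cy': 206.9096634474817, 'R': array([[ 0.02001271, -0.99948029,  0.02527145],
       [-0.98360074, -0.02421378, -0.1787268 ],
       [ 0.17924583, -0.02128021, -0.98357414]]), 't': array([-0.03310057,  0.53195104,  1.54917452])}
wrist {'fx': 345.60856958977075, 'fy': 345.60856958977075, 'cx': 277.50235677697844, 'cy': 210.94113776437024, 'T_tool_cam': array([[-3.05389157e-06, -9.63292389e-01, -2.68454415e-01,
         6.82040510e-02],
       [ 9.99999988e-01, -4.41140534e-05,  1.46918203e-04,
        -6.59280180e-04],
       [-1.53367800e-04, -2.68454412e-01,  9.63292378e-01,
        -1.43276066e-01],
       [ 0.00000000e+00,  0.00000000e+00,  0.00000000e+00,
         1.00000000e+00]])}
```

View pics/a_side.png

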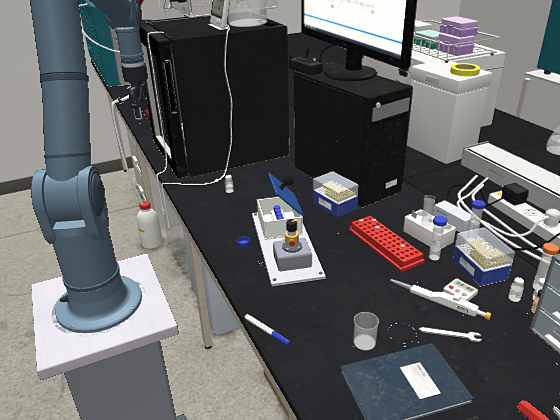

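View pics/a_top.png

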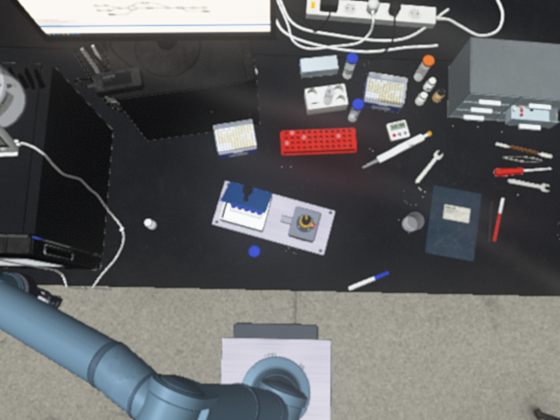

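View pics/a_wrist.png

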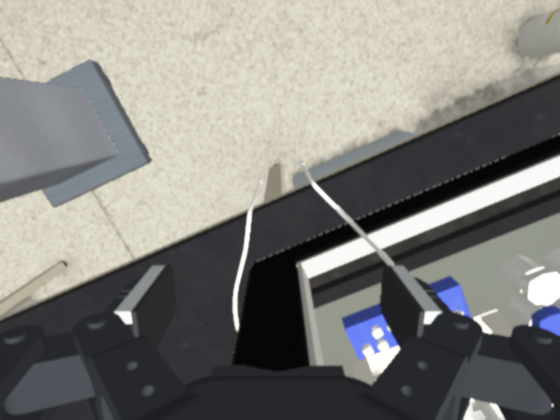

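The side view shows the rotator at about (285,245) with its lid open; the blue cap is at (243,240), and the cap and collar at (291,232). In the top view the plate spans (212–335, 180–255). I'll zoom in.

Run:
```python
import cv2
a=cv2.imread("pics/a_top.png")[170:265,200:345]; cv2.imwrite("pics/b_top.png",cv2.resize(a,None,fx=5.4,fy=5.4,interpolation=cv2.INTER_CUBIC))
a=cv2.imread("pics/a_side.png")[165:290,225:345]; cv2.imwrite("pics/b_side.png",cv2.resize(a,None,fx=4.8,fy=4.8,interpolation=cv2.INTER_CUBIC))
```

```text
(no output)
```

View pics/b_top.png

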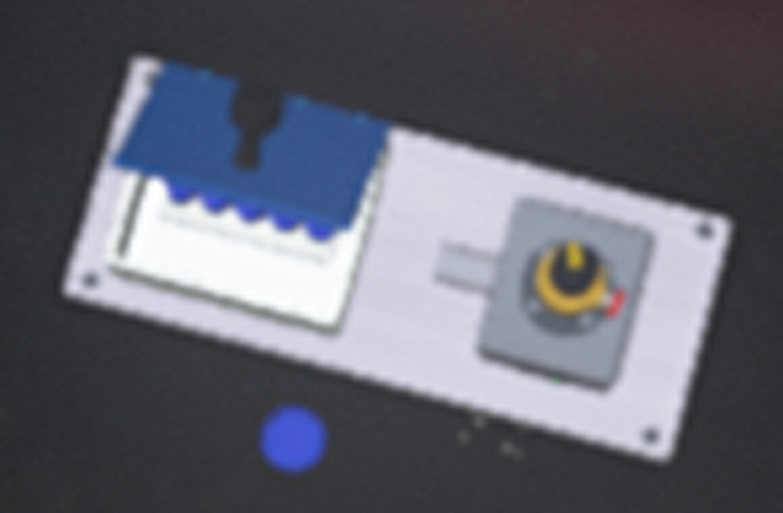

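View pics/b_side.png

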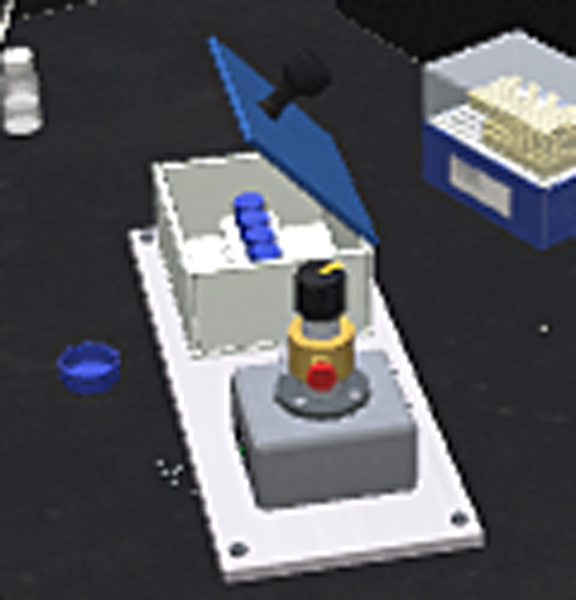

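```bash
cat > h.py <<'E'
import numpy as np, cv2
from cell import manip, imaging
def back(n,uv,z,T=None):
    """pixel -> world at height z"""
    c=imaging.camera_info(n); uv=np.atleast_2d(uv).astype(float)
    ray=np.c_[(uv[:,0]-c['cx'])/c['fx'],(uv[:,1]-c['cy'])/c['fy'],np.ones(len(uv))]
    if T is None:
        R,t=c['R'],c['t']; o=-R.T@t; d=ray@R
    else:
        M=T@c['T_tool_cam']; o=M[:3,3]; d=ray@M[:3,:3].T
    return o+d*((z-o[2])/d[:,2])[:,None]
def proj(n,X,T=None):
    c=imaging.camera_info(n); X=np.atleast_2d(X)
    if T is None: P=X@c['R'].T+c['t']
    else:
        M=np.linalg.inv(T@c['T_tool_cam']); P=X@M[:3,:3].T+M[:3,3]
    return np.c_[P[:,0]/P[:,2]*c['fx']+c['cx'],P[:,1]/P[:,2]*c['fy']+c['cy']]
def tool():
    s=manip.observe(); T=np.eye(4); T[:3,:3]=s['tcp_rot']; T[:3,3]=s['tool_pos']; return T
def rot2(a): return np.array([[np.cos(a),-np.sin(a)],[np.sin(a),np.cos(a)]])
def fit(loc,w):
    lc,wc=loc.mean(0),w.mean(0); H=(loc-lc).T@(w-wc)
    a=np.arctan2(H[0,1]-H[1,0],H[0,0]+H[1,1]); return a,wc-rot2(a)@lc
E
python3 - <<'E'
from h import *
off=np.array([200,170])-0.0; 
z=np.array([[135,58],[730,218],[668,462],[65,293]])
px=(z+.5)/5.4-.5+off
loc=np.array([[.07,.175],[.07,-.175],[-.07,-.175],[-.07,.175]])
w=back("top",px,0.01)[:,:2]; a,o=fit(loc,w); print("top",a,o,np.round((loc@rot2(a).T+o-w)*1000,1).tolist())
zs=np.array([[483,545],[228,580],[132,230]]); ps=(zs+.5)/4.8-.5+np.array([225,165])
ws=back("side",ps,0.01)[:,:2]; a2,o2=fit(loc[[1,2,3]],ws); print("side",a2,o2,np.round((loc[[1,2,3]]@rot2(a2).T+o2-ws)*1000,1).tolist())
def W(p,a=a,o=o): p=np.array(p,float); return np.r_[rot2(a)@p[:2]+o,p[2]]
print("cap",W([0,-.095,.134]),"hinge",W([.055,.085,.07]))
def zt(n,X):
    q=proj(n,X)[0]; 
    return (q-off+.5)*5.4 if n=="top" else (q-[225,165]+.5)*4.8
print("captop proj",zt("top",W([0,-.095,.134])),zt("side",W([0,-.095,.134])))
for th in np.arange(0.8,1.6,.1):
    # lid dirs: -x axis from hinge to front rotates up
    f=lambda y,d,h:W([.055-d*np.cos(th)+h*np.sin(th),.085+y,.07+d*np.sin(th)+h*np.cos(th)])
    print(round(th,1),[zt("top",f(.065,.11,.006)).round(),zt("top",f(-.065,.11,.006)).round(),zt("side",f(.065,.11,.006)).round(),zt("side",f(-.065,.11,.006)).round(),f(0,.08,.041)])
c=back("top",(np.array([[293,440]])+.5)/5.4-.5+off,.007); print("bluecap",c)
# vial, beaker
print("vial",back("top",[[150,224]],.03),"beaker",back("top",[[413,222]],.03))
for al in np.arange(-.6,.3,.15):
    print(round(al,2),zt("top",W([.03*np.sin(al),-.095-.03*np.cos(al),.086])).round(),zt("side",W([.03*np.sin(al),-.095-.03*np.cos(al),.086])).round())
E
```

```text
top -0.24635397429767358 [0.5070987  0.01800647] [[0.1, 0.2], [-1.4, -0.6], [1.4, -0.4], [-0.1, 0.8]]
side -0.2620892788825662 [0.50827271 0.01247603] [[2.3, 1.9], [-1.9, 3.2], [-0.4, -5.1]]
cap [ 0.48393108 -0.07412529  0.134     ] hinge [0.58116706 0.08702732 0.07      ]
captop proj [576.17766543 267.16603158] [317.73036368 274.08209629]
0.8 [array([109., 168.]), array([353., 234.]), array([205.,  40.]), array([244., 142.]), array([0.55563693, 0.09344718, 0.15595346])]
0.9 [array([112., 149.]), array([357., 216.]), array([218.,  29.]), array([259., 130.]), array([0.56408642, 0.09132245, 0.15815216])]
1.0 [array([117., 129.]), array([362., 197.]), array([233.,  18.]), array([275., 119.]), array([0.57270658, 0.08915481, 0.15947007])]
1.1 [array([121., 109.]), array([367., 176.]), array([249.,   9.]), array([292., 109.]), array([0.58141127, 0.08696591, 0.15989403])]
1.2 [array([126.,  89.]), array([373., 156.]), array([265.,   1.]), array([310., 100.]), array([0.59011352, 0.08477763, 0.15941979])]
1.3 [array([132.,  68.]), array([378., 135.]), array([283.,  -5.]), array([328.,  94.]), array([0.59872638, 0.08261182, 0.15805211])]
1.4 [array([137.,  47.]), array([384., 114.]), array([300., -10.]), array([347.,  89.]), array([0.6071638 , 0.08049014, 0.15580463])]
1.5 [array([143.,  26.]), array([390.,  93.]), array([318., -13.]), array([367.,  85.]), array([0.61534146, 0.07843377, 0.15269982])]
bluecap [[0.40296886 0.07436902 0.007     ]]
vial [[0.47430261 0.38401741 0.03      ]] beaker [[ 0.49909038 -0.40209568  0.03      ]]
-0.6 [607. 324.] [297. 380.]
-0.45 [613. 318.] [306. 381.]
-0.3 [618. 311.] [314. 382.]
-0.15 [622. 304.] [323. 382.]
0.0 [625. 296.] [331. 381.]
0.15 [626. 288.] [339. 380.]
```

Top and side fits agree: the rotator is at (0.507, 0.018) with yaw −0.25, and the cap-top projection matches to about 1 px. The lid is about 0.8 rad open. The pin points near rotator −y and the yellow line roughly rotator +x. Next I'll approach.

```bash
cat >> h.py <<'E'
YAW,ORG=-0.248,np.array([.507,.0175])
def W(p): p=np.array(p,float); return np.r_[rot2(YAW)@p[:2]+ORG,p[2]]
def lid(th,y=0,d=.11,h=.006): return W([.055-d*np.cos(th)+h*np.sin(th),.085+y,.07+d*np.sin(th)+h*np.cos(th)])
def totool(target):
    T=tool(); return np.round((T[:3,:3].T@(np.array(target)-T[:3,3]))*1000,1)
def st():
    s=manip.observe(); print("t",round(s['t'],2),"pos",np.round(s['tool_pos'],4),"x",np.round(s['tcp_rot'][:,0],3),"F",np.round(s['force'],1),"M",np.round(s['moment'],3),"gap",round(float(s['finger_gap']),4),"j",np.round(s['joints'],2))
E
python3 - <<'E'
from h import *
st()
for th in [.8,.6,.4,.2,0]: print(th, lid(th,.035,.102).round(4))
print(totool([.5,.13,.26]))
E
```

```text
t 0.15 pos [0.2676 0.5916 0.2302] x [-0.911  0.412 -0.   ] F [ 0.8 -0.3  0.7] M [ 0.068 -0.035  0.017] gap 0.0854 j [-1.24  0.38  0.04  1.6  -0.02  1.16 -0.05]
0.8 [0.5251 0.1367 0.1474]
0.6 [0.5114 0.1402 0.1325]
0.4 [0.501  0.1428 0.1152]
0.2 [0.494  0.1446 0.0961]
0 [0.4909 0.1454 0.076 ]
[-402.  -324.8  -29.1]
```

>>> drive_tool(plan=[{"jaw":1,"offset":[-0.02,-0.045,0],"twist":0},{"jaw":1,"offset":[-0.02,-0.045,0],"twist":0},{"jaw":1,"offset":[-0.02,-0.045,-0.005],"twist":0},{"jaw":1,"offset":[-0.02,-0.045,-0.005],"twist":0},{"jaw":1,"offset":[-0.02,-0.045,-0.005],"twist":0},{"jaw":1,"offset":[-0.02,-0.045,-0.005],"twist":0},{"jaw":1,"offset":[-0.02,-0.045,-0.005],"twist":0},{"jaw":1,"offset":[-0.02,-0.0,-0.005],"twist":0}])

```text
t: 0.95
tool_pos: [0.278, 0.232, 0.2522]
tcp_rot: [[-0.914, 0.405, -0.011], [0.405, 0.914, -0.011], [0.005, -0.015, -1.0]]
force: [0.5, 0.7, 0.4]
finger_gap: -0.0001
```

>>> drive_tool(plan=[{"jaw":1,"offset":[-0.049,0.0,0],"twist":0},{"jaw":1,"offset":[-0.049,0.0,0],"twist":0},{"jaw":1,"offset":[-0.049,0.0,0],"twist":0},{"jaw":1,"offset":[-0.049,0,0],"twist":0},{"jaw":1,"offset":[-0.04,0,0],"twist":0},{"jaw":1,"offset":[0,0,0],"twist":0},{"jaw":1,"offset":[0,0,0],"twist":0},{"jaw":1,"offset":[0,0,0],"twist":0}])

```text
t: 1.75
tool_pos: [0.5006, 0.1284, 0.2508]
tcp_rot: [[-0.914, 0.407, -0.008], [0.407, 0.914, -0.009], [0.003, -0.011, -1.0]]
force: [-0.7, -0.2, 0.6]
finger_gap: 0.0002
```

Run:
```python
from h import *
st(); print(totool(lid(.8,.035,.102)+[0,0,.03]))
T=tool()
p,d=imaging.camera("wrist"); cv2.imwrite("pics/c_wrist.png",p[:,:,::-1])
for th in [.7,.8,.9]: print(th,[proj("wrist",lid(th,y),T)[0].round() for y in(.065,-.065)],proj("wrist",lid(th,0,.08,.041),T)[0].round())
print("cap",proj("wrist",W([0,-.095,.134]),T))
```

```text
t 1.75 pos [0.5006 0.1284 0.2508] x [-0.914  0.407  0.003] F [-0.7 -0.2  0.6] M [-0.005  0.029 -0.029] gap 0.0002 j [-0.82  0.12  0.53  1.91 -0.06  1.14  0.88]
[-19.2  18.4  73.2]
0.7 [array([340., 211.]), array([171., 238.])] [265. 283.]
0.8 [array([343., 224.]), array([171., 252.])] [267. 295.]
0.9 [array([346., 238.]), array([171., 266.])] [268. 307.]
cap [[ 49.64923927 283.22802494]]
```

View pics/c_wrist.png

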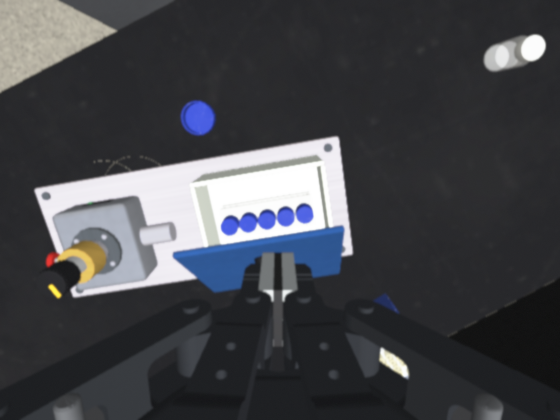

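Run:
```python
from h import *
print(totool(lid(.8,.042,.102)+[0,0,.012]))
for th in [.8,.7,.6,.5,.4,.3,.2,.1,0,-.03]: print(th, lid(th,.042,.102).round(4), np.round(tool()[:3,:3].T@(lid(th-.1,.042,.102)-lid(th,.042,.102))*1000,1))
```

```text
[-18.8  25.2  91. ]
0.8 [0.5268 0.1435 0.1474] [ 7.3 -1.2  7.1]
0.7 [0.5196 0.1453 0.1403] [ 6.5 -1.   7.8]
0.6 [0.5132 0.1469 0.1325] [ 5.7 -0.9  8.4]
0.5 [0.5075 0.1484 0.1242] [ 4.9 -0.7  8.9]
0.4 [0.5027 0.1496 0.1152] [ 4.  -0.6  9.4]
0.3 [0.4987 0.1506 0.1059] [ 3.  -0.4  9.7]
0.2 [0.4957 0.1514 0.0961] [ 2.  -0.2 10. ]
0.1 [0.4937 0.1519 0.0862] [ 1.1 -0.1 10.2]
0 [0.4926 0.1522 0.076 ] [ 0.   0.1 10.2]
-0.03 [0.4925 0.1522 0.0729] [-0.3  0.1 10.2]
```

>>> drive_tool(plan=[{"jaw":1,"offset":[-0.017,0.025,0.02],"twist":0},{"jaw":1,"offset":[0,0,0.03],"twist":0},{"jaw":1,"offset":[0,0,0.02],"twist":0},{"jaw":1,"offset":[0,0,0.015],"twist":0},{"jaw":1,"offset":[0,0,0],"twist":0},{"jaw":1,"offset":[0,0,0],"twist":0},{"jaw":1,"offset":[0,0,0],"twist":0},{"jaw":1,"offset":[0,0,0],"twist":0}])

```text
t: 2.6
tool_pos: [0.5193, 0.1558, 0.1664]
tcp_rot: [[-0.921, 0.389, -0.007], [0.389, 0.921, 0.003], [0.008, -0.0, -1.0]]
force: [-0.4, 0.9, 0.3]
finger_gap: -0.0
```

Run:
```python
from h import *
st(); print(totool(lid(.8,.042,.102)+[0,0,.0]))
```

```text
t 2.6 pos [0.5193 0.1558 0.1664] x [-0.921  0.389  0.008] F [-0.4  0.9  0.3] M [-0.032 -0.036  0.03 ] gap -0.0 j [-0.8   0.27  0.5   1.93 -0.16  0.98  0.95]
[-11.8  -8.4  19. ]
```

>>> drive_tool(plan=[{"jaw":1,"offset":[-0.013,-0.009,0.0],"twist":0},{"jaw":1,"offset":[0,0,0.008],"twist":0},{"jaw":1,"offset":[0,0,0.008],"twist":0},{"jaw":1,"offset":[0.004,-0.001,0.008],"twist":0},{"jaw":1,"offset":[0.006,-0.001,0.008],"twist":0},{"jaw":1,"offset":[0.006,-0.001,0.008],"twist":0},{"jaw":1,"offset":[0,0,0],"twist":0},{"jaw":1,"offset":[0,0,0],"twist":0}])

```text
t: 3.4
tool_pos: [0.5077, 0.152, 0.1273]
tcp_rot: [[-0.922, 0.386, -0.012], [0.386, 0.922, 0.011], [0.015, 0.005, -1.0]]
force: [-0.3, 0.3, 1.0]
finger_gap: -0.0002
```

Run:
```python
from h import *
st(); 
for th in [.8,.7,.6,.5]: print(th,totool(lid(th,.042,.102)+[0,0,.0]))
p,d=imaging.camera("side"); a=p[165:290,225:345,::-1]; cv2.imwrite("pics/d_side.png",cv2.resize(a,None,fx=4.8,fy=4.8,interpolation=cv2.INTER_CUBIC))
```

```text
t 3.4 pos [0.5077 0.152  0.1273] x [-0.922  0.386  0.015] F [-0.3  0.3  1. ] M [-0.036 -0.132  0.038] gap -0.0002 j [-0.78  0.31  0.49  1.99 -0.2   0.9   0.99]
0.8 [-20.6  -0.3 -20.3]
0.7 [-13.4  -1.5 -13.2]
0.6 [-6.9 -2.5 -5.3]
0.5 [-1.3 -3.4  3.1]
```

View pics/d_side.png

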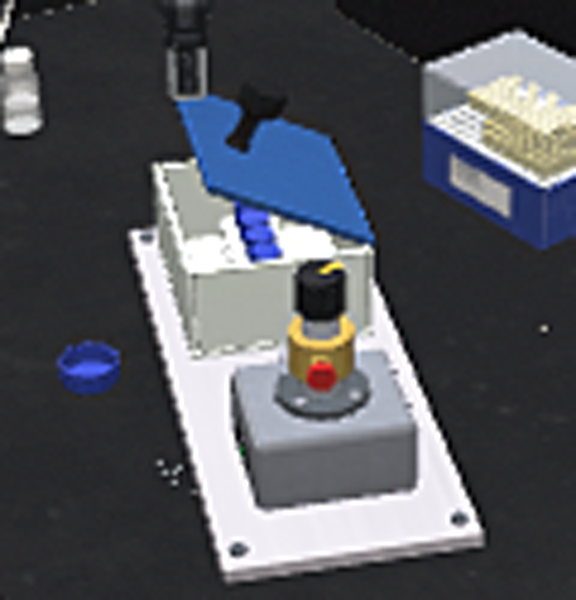

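The lid has dropped to about 0.45 rad, with the fingertip on its front edge at (185,95). I'll keep pushing.

>>> drive_tool(plan=[{"jaw":1,"offset":[0.003,-0.003,0.009],"twist":0},{"jaw":1,"offset":[0.003,-0.001,0.009],"twist":0},{"jaw":1,"offset":[0.003,-0.001,0.009],"twist":0},{"jaw":1,"offset":[0.002,0,0.008],"twist":0},{"jaw":1,"offset":[0.001,0,0.006],"twist":0},{"jaw":1,"offset":[0,0,0.004],"twist":0},{"jaw":1,"offset":[0,0,0],"twist":0},{"jaw":1,"offset":[0,0,0],"twist":0}])

```text
t: 4.25
tool_pos: [0.4938, 0.1526, 0.0784]
tcp_rot: [[-0.922, 0.387, -0.011], [0.387, 0.922, 0.011], [0.015, 0.005, -1.0]]
force: [0.2, 0.6, 0.5]
finger_gap: -0.0
```

Run:
```python
from h import *
st(); 
for th in [.2,.1,0]: print(th,totool(lid(th,.042,.102)+[0,0,.0]))
```

```text
t 4.25 pos [0.4938 0.1526 0.0784] x [-0.922  0.387  0.015] F [0.2 0.6 0.5] M [0.02  0.045 0.004] gap -0.0 j [-0.77  0.36  0.46  2.05 -0.24  0.79  1.01]
0.2 [ -2.   -0.3 -17.7]
0.1 [-0.1 -0.7 -7.7]
0 [ 0.9 -0.9  2.5]
```

>>> drive_tool(plan=[{"jaw":1,"offset":[0,0,0.003],"twist":0},{"jaw":1,"offset":[0,0,0.003],"twist":0},{"jaw":1,"offset":[0,0,0.003],"twist":0},{"jaw":1,"offset":[0,0,0.003],"twist":0},{"jaw":1,"offset":[0,0,0.003],"twist":0},{"jaw":1,"offset":[0,0,0.003],"twist":0},{"jaw":1,"offset":[0,0,0.003],"twist":0},{"jaw":1,"offset":[0,0,0.003],"twist":0}])

```text
t: 5.05
tool_pos: [0.4943, 0.1529, 0.0764]
tcp_rot: [[-0.92, 0.39, -0.028], [0.389, 0.921, 0.023], [0.035, 0.01, -0.999]]
force: [-7.6, -1.2, 20.6]
finger_gap: 0.0
```

Run:
```python
from h import *
st(); 
p,d=imaging.camera("side"); a=p[165:290,225:345,::-1]; cv2.imwrite("pics/e_side.png",cv2.resize(a,None,fx=4.8,fy=4.8,interpolation=cv2.INTER_CUBIC))
st()
```

```text
t 5.05 pos [0.4943 0.1529 0.0764] x [-0.92   0.389  0.035] F [-7.6 -1.2 20.6] M [-0.513  1.655  0.024] gap 0.0 j [-0.75  0.38  0.45  2.04 -0.27  0.8   1.04]
t 5.1 pos [0.4943 0.1529 0.0764] x [-0.92   0.39   0.035] F [-7.4 -2.1 20.5] M [-0.463  1.696  0.017] gap -0.0003 j [-0.75  0.38  0.45  2.04 -0.27  0.8   1.04]
```

View pics/e_side.png

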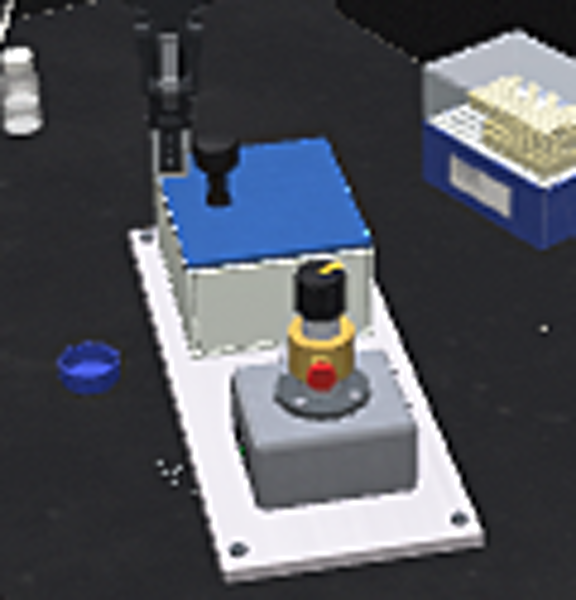

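The lid is shut: 20 N of resistance at z 0.0764, against 0.076 expected. Next I'll rise and go above the cap.

>>> drive_tool(plan=[{"jaw":1,"offset":[0,0,-0.02],"twist":0},{"jaw":1,"offset":[0,0,-0.045],"twist":0},{"jaw":1,"offset":[0,0,-0.045],"twist":0},{"jaw":0,"offset":[0,0,-0.045],"twist":0},{"jaw":-1,"offset":[-0.02,-0.04,-0.01],"twist":0},{"jaw":-1,"offset":[-0.02,-0.045,0],"twist":0},{"jaw":-1,"offset":[-0.02,-0.045,0],"twist":0},{"jaw":-1,"offset":[0,0,0],"twist":0}])

```text
t: 5.9
tool_pos: [0.5074, 0.0026, 0.2491]
tcp_rot: [[-0.923, 0.385, -0.017], [0.384, 0.923, 0.025], [0.025, 0.017, -1.0]]
force: [0.8, -0.3, 0.5]
finger_gap: 0.0725
```

Run:
```python
from h import *
st(); print(totool(W([0,-.095,.23])))
T=tool()
p,d=imaging.camera("wrist"); cv2.imwrite("pics/f_wrist.png",p[:,:,::-1])
print("cap",proj("wrist",W([0,-.095,.134]),T),proj("wrist",W([0,-.095,.086]),T))
```

```text
t 5.9 pos [0.5074 0.0026 0.2491] x [-0.923  0.384  0.025] F [ 0.8 -0.3  0.5] M [-0.072 -0.004 -0.008] gap 0.0725 j [-0.66  0.11  0.63  1.93 -0.1   1.14  1.19]
[ -8.2 -80.7  17.6]
cap [[172.4038726  220.03970494]] [[187.04347777 205.85412104]]
```

View pics/f_wrist.png

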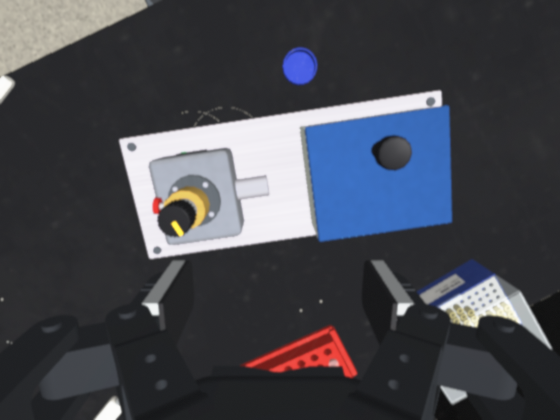

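Run:
```python
from h import *
T=tool()
a=cv2.imread("pics/f_wrist.png")
hsv=cv2.cvtColor(a,cv2.COLOR_BGR2HSV)
m=cv2.inRange(hsv,(25,150,120),(35,255,255)); m[:, :150]=0; m[:,200:]=0; m[:205]=0;m[250:]=0
ys,xs=np.nonzero(m); print(len(xs),xs.min(),xs.max(),ys.min(),ys.max())
w=back("wrist",np.c_[xs,ys],.134,T)[:,:2]; c=w.mean(0); u,s_,v=np.linalg.svd(w-c)
axis=W([0,-.095,.134])[:2]; dirv=v[0]*np.sign(v[0]@(c-axis)); print(c-axis,dirv, "len",np.ptp((w-c)@dirv))
ang=np.arctan2(dirv[1],dirv[0]); print("yellow world ang",ang,"flat-rot shaft=",ang-YAW+np.pi/2, "via centroid",np.arctan2(*(c-axis)[::-1])-YAW+np.pi/2)
cv2.imwrite("pics/g.png",cv2.resize(a[170:260,120:260],None,fx=5.5,fy=5.5,interpolation=cv2.INTER_CUBIC))
```

```text
66 172 182 222 234
[0.00753038 0.00490373] [0.99120257 0.13235354] len 0.010970603931962059
yellow world ang 0.13274303711706595 flat-rot shaft= 1.9515393639119625 via centroid 2.396009297559482
```

View pics/g.png

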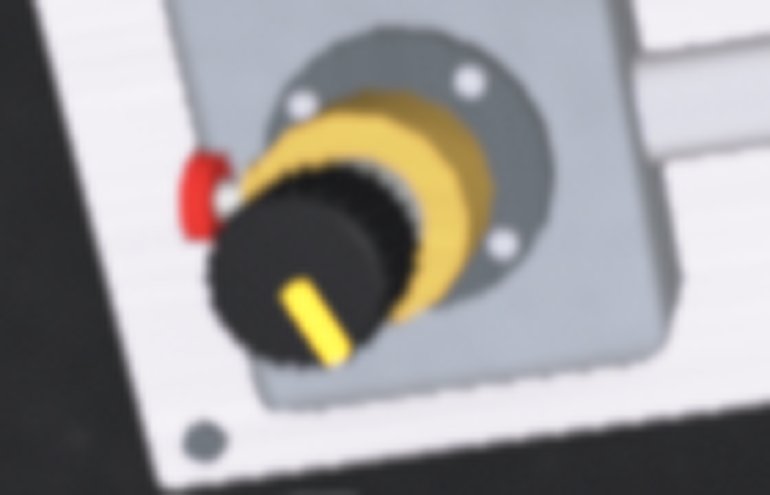

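Run:
```python
from h import *
T=tool()
c=back("wrist",[[174.5,220]],.134,T)[0]; print(c,W([0,-.095,.134]))
q=back("wrist",[[157.3,205.5]],.086,T)[0]; v=(q-c)[:2]; print("pin",np.linalg.norm(v),np.arctan2(v[1],v[0]),"collar",np.arctan2(v[1],v[0])-YAW+np.pi/2)
tgt=(c[:2]+W([0,-.095,.134])[:2])/2
print(tgt,totool([*tgt,.16]),totool([*tgt,.105]))
```

```text
[ 0.48472528 -0.06857159  0.134     ] [ 0.48368076 -0.0745935   0.134     ]
pin 0.028403298774568386 -1.9780756965059885 collar -0.1592793697110919
[ 0.48420302 -0.07158255] [-10.5 -83.   87.2] [-12.  -84.1 142.2]
```

>>> drive_tool(plan=[{"jaw":-1,"offset":[-0.004,-0.04,0.02],"twist":0},{"jaw":-1,"offset":[-0.004,-0.04,0.03],"twist":0},{"jaw":-1,"offset":[0,0,0.03],"twist":0},{"jaw":-1,"offset":[0,0,0.0],"twist":0},{"jaw":-1,"offset":[0,0,0],"twist":0},{"jaw":-1,"offset":[0,0,0],"twist":0},{"jaw":-1,"offset":[0,0,0],"twist":0},{"jaw":-1,"offset":[0,0,0],"twist":0}])

```text
t: 6.75
tool_pos: [0.4894, -0.0618, 0.1704]
tcp_rot: [[-0.929, 0.369, -0.005], [0.369, 0.929, 0.032], [0.017, 0.028, -0.999]]
force: [-0.5, 0.1, -0.4]
finger_gap: 0.0851
```

Run:
```python
from h import *
st(); print(totool(W([0,-.095,.105])))
T=tool()
p,d=imaging.camera("wrist"); cv2.imwrite("pics/h_wrist.png",p[:,:,::-1])
print("cap",proj("wrist",W([0,-.095,.134]),T),proj("wrist",W([0,-.095,.086]),T))
```

```text
t 6.75 pos [ 0.4894 -0.0618  0.1704] x [-0.929  0.369  0.017] F [-0.5  0.1 -0.4] M [-0.068  0.028  0.008] gap 0.0851 j [-0.55  0.18  0.67  2.05 -0.18  0.97  1.41]
[ -0.5 -15.8  65. ]
cap [[251.42929355 242.90727595]] [[254.54660296 219.04699221]]
```

View pics/h_wrist.png

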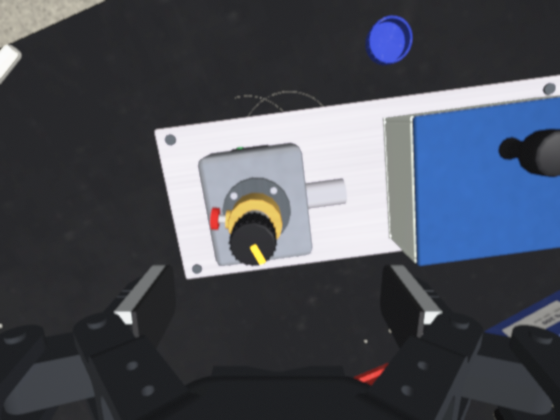

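>>> drive_tool(plan=[{"jaw":-1,"offset":[0,-0.016,0],"twist":0},{"jaw":-1,"offset":[0,-0.002,0.0],"twist":0},{"jaw":-1,"offset":[0,0,0],"twist":0},{"jaw":-1,"offset":[0,0,0.015],"twist":0},{"jaw":-1,"offset":[0,0,0.01],"twist":0},{"jaw":-1,"offset":[0,0,0],"twist":0},{"jaw":-1,"offset":[0,0,0],"twist":0},{"jaw":-1,"offset":[0,0,0],"twist":0}])

```text
t: 7.6
tool_pos: [0.4837, -0.0799, 0.1462]
tcp_rot: [[-0.929, 0.37, -0.001], [0.37, 0.928, 0.033], [0.013, 0.03, -0.999]]
force: [-0.3, 0.4, 0.1]
finger_gap: 0.0854
```

Run:
```python
from h import *
st(); print(totool(W([0,-.095,.105])))
```

```text
t 7.6 pos [ 0.4837 -0.0799  0.1462] x [-0.929  0.37   0.013] F [-0.3  0.4  0.1] M [-0.041 -0.048  0.   ] gap 0.0854 j [-0.51  0.22  0.68  2.07 -0.21  0.91  1.48]
[ 1.4  3.7 41.3]
```

>>> drive_tool(plan=[{"jaw":-1,"offset":[0.001,0.003,0.012],"twist":0},{"jaw":-1,"offset":[0,0,0.012],"twist":0},{"jaw":-1,"offset":[0,0,0.01],"twist":0},{"jaw":-1,"offset":[0,0,0.003],"twist":0},{"jaw":-1,"offset":[0,0,0],"twist":0},{"jaw":-1,"offset":[0,0,0],"twist":0},{"jaw":-1,"offset":[0,0,0],"twist":0},{"jaw":-1,"offset":[0,0,0],"twist":0}])

```text
t: 8.4
tool_pos: [0.4844, -0.0749, 0.1063]
tcp_rot: [[-0.929, 0.37, -0.001], [0.37, 0.929, 0.033], [0.013, 0.03, -0.999]]
force: [0.1, 0.1, 0.3]
finger_gap: 0.0855
```

Run:
```python
from h import *
st(); print(totool(W([0,-.095,.105])))
T=tool()
p,d=imaging.camera("wrist"); cv2.imwrite("pics/i_wrist.png",p[:,:,::-1])
print("cap",proj("wrist",W([0,-.095,.134]),T),proj("wrist",W([0,-.095,.086]),T))
```

```text
t 8.4 pos [ 0.4844 -0.0749  0.1063] x [-0.929  0.37   0.013] F [0.1 0.1 0.3] M [-0.059 -0.024 -0.011] gap 0.0855 j [-0.48  0.29  0.65  2.1  -0.28  0.83  1.53]
[0.7 0.  1.3]
cap [[281.51278123 300.81684924]] [[277.57302626 252.92416799]]
```

View pics/i_wrist.png

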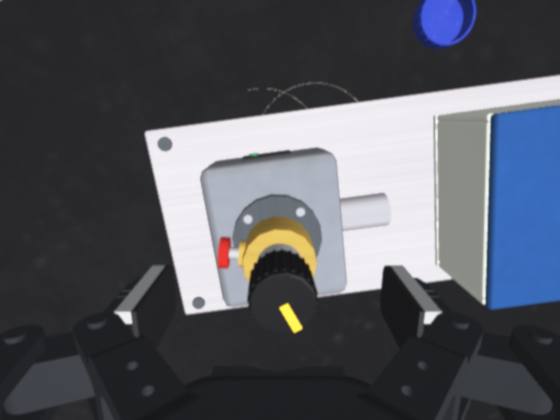

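The cap (top centre about (284,300)) is centred between the open fingers. The red pin is at (224,252) and the yellow line points down-right. I'll close on the cap.

>>> drive_tool(plan=[{"jaw":0.2,"offset":[0,0,0],"twist":0},{"jaw":1,"offset":[0,0,0],"twist":0},{"jaw":1,"offset":[0,0,0],"twist":0},{"jaw":1,"offset":[0,0,0],"twist":0},{"jaw":1,"offset":[0,0,0],"twist":0},{"jaw":1,"offset":[0,0,0],"twist":0},{"jaw":1,"offset":[0,0,0],"twist":0},{"jaw":1,"offset":[0,0,0],"twist":0}])

```text
t: 9.25
tool_pos: [0.4857, -0.0738, 0.1077]
tcp_rot: [[-0.93, 0.368, 0.002], [0.368, 0.929, 0.034], [0.011, 0.033, -0.999]]
force: [-0.2, 1.2, 2.2]
finger_gap: 0.0243
```

Run:
```python
from h import *
st()
```

```text
t 9.25 pos [ 0.4857 -0.0738  0.1077] x [-0.93   0.368  0.011] F [-0.2  1.2  2.2] M [-0.114  0.135  0.004] gap 0.0243 j [-0.48  0.29  0.65  2.1  -0.28  0.83  1.53]
```

>>> drive_tool(plan=[{"jaw":1,"offset":[0,0,0],"twist":0.1},{"jaw":1,"offset":[0,0,0],"twist":0.1},{"jaw":1,"offset":[0,0,0],"twist":0.1},{"jaw":1,"offset":[0,0,0],"twist":0.1},{"jaw":1,"offset":[0,0,0],"twist":0.1},{"jaw":1,"offset":[0,0,0],"twist":0.1},{"jaw":1,"offset":[0,0,0],"twist":0.1},{"jaw":1,"offset":[0,0,0],"twist":0}])

```text
t: 10.05
tool_pos: [0.4856, -0.074, 0.1077]
tcp_rot: [[-0.45, 0.893, 0.003], [0.893, 0.45, 0.035], [0.03, 0.018, -0.999]]
force: [-0.9, 1.6, 1.9]
finger_gap: 0.0241
```

```bash
cat >> h.py <<'E'
def shaftest():
    """tool y angle -> turn since grasp"""
    R=manip.observe()['tcp_rot']; return np.arctan2(R[1,1],R[0,1])
E
python3 - <<'E'
from h import *
st(); print("turned", shaftest()-np.arctan2(.929,.368), totool(W([0,-.095,.1065])))
T=tool()
p,d=imaging.camera("wrist"); cv2.imwrite("pics/j_wrist.png",p[:,:,::-1])
E
```

```text
t 10.05 pos [ 0.4856 -0.074   0.1077] x [-0.45   0.893  0.03 ] F [-0.9  1.6  1.9] M [ 0.072 -0.06  -0.012] gap 0.0241 j [-0.61  0.32  0.79  2.1  -0.35  0.84  0.87]
turned -0.7272977104984615 [ 0.3 -2.   1.2]
```

View pics/j_wrist.png

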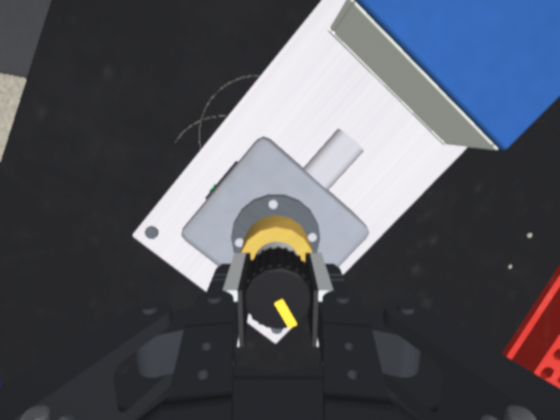

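>>> drive_tool(plan=[{"jaw":1,"offset":[0,0,0],"twist":0.1},{"jaw":1,"offset":[0,0,0],"twist":0.1},{"jaw":1,"offset":[0,0,0],"twist":0.1},{"jaw":1,"offset":[0,0,0],"twist":0.1},{"jaw":1,"offset":[0,0,0],"twist":0.1},{"jaw":1,"offset":[0,0,0],"twist":0.1},{"jaw":1,"offset":[0,0,0],"twist":0.1},{"jaw":1,"offset":[0,0,0],"twist":0.1}])

```text
t: 10.9
tool_pos: [0.4855, -0.0741, 0.1077]
tcp_rot: [[0.337, 0.942, 0.005], [0.941, -0.337, 0.036], [0.036, -0.007, -0.999]]
force: [-3.1, 1.1, 2.3]
finger_gap: 0.0243
```

Run:
```python
from h import *
st(); print("turned", shaftest()-np.arctan2(.929,.368), totool(W([0,-.095,.1065])))
```

```text
t 10.9 pos [ 0.4855 -0.0741  0.1077] x [0.337 0.941 0.036] F [-3.1  1.1  2.3] M [-0.235 -0.28  -0.004] gap 0.0243 j [-0.75  0.38  0.98  2.11 -0.46  0.87  0.16]
turned -1.5371129493243934 [-1.1 -1.6  1.2]
```

>>> drive_tool(plan=[{"jaw":1,"offset":[0,0,0],"twist":0.1},{"jaw":1,"offset":[0,0,0],"twist":0.1},{"jaw":1,"offset":[0,0,0],"twist":0.1},{"jaw":1,"offset":[0,0,0],"twist":0.1},{"jaw":1,"offset":[0,0,0],"twist":0.1},{"jaw":1,"offset":[0,0,0],"twist":0.05},{"jaw":1,"offset":[0,0,0],"twist":0},{"jaw":1,"offset":[0,0,0],"twist":0}])

```text
t: 11.7
tool_pos: [0.4851, -0.0741, 0.1073]
tcp_rot: [[0.78, 0.626, 0.004], [0.625, -0.78, 0.034], [0.025, -0.024, -0.999]]
force: [-2.7, 2.4, 3.8]
finger_gap: 0.0246
```

Run:
```python
from h import *
st(); print("turned", shaftest()-np.arctan2(.929,.368), totool(W([0,-.095,.1065])))
p,d=imaging.camera("side"); a=p[165:290,225:345,::-1]; cv2.imwrite("pics/k_side.png",cv2.resize(a,None,fx=4.8,fy=4.8,interpolation=cv2.INTER_CUBIC))
T=tool()
p,d=imaging.camera("wrist"); cv2.imwrite("pics/k_wrist.png",p[:,:,::-1])
```

```text
t 11.7 pos [ 0.4851 -0.0741  0.1073] x [0.78  0.625 0.025] F [-2.7  2.4  3.8] M [-0.321 -0.019 -0.014] gap 0.0246 j [-0.84  0.45  1.11  2.11 -0.56  0.9  -0.3 ]
turned -2.087905285874416 [-1.5 -0.5  0.8]
```

View pics/k_side.png

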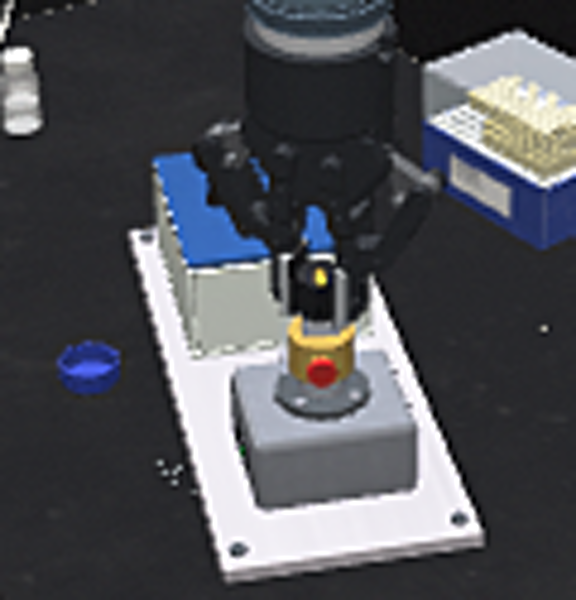

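View pics/k_wrist.png

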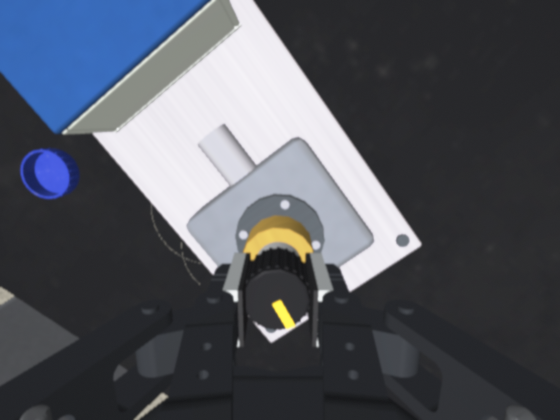

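Run:
```python
from h import *
def yel(png,T,box):
    a=cv2.imread(png); m=cv2.inRange(cv2.cvtColor(a,cv2.COLOR_BGR2HSV),(25,170,150),(35,255,255)); k=np.zeros_like(m); x0,x1,y0,y1=box; k[y0:y1,x0:x1]=m[y0:y1,x0:x1]
    ys,xs=np.nonzero(k); w=back("wrist",np.c_[xs,ys],.134,T)[:,:2]; c=w.mean(0); v=np.linalg.svd(w-c)[2][0]; ax=W([0,-.095,0])[:2]; v=v*np.sign(v@(c-ax))
    return len(xs),np.arctan2(v[1],v[0]),c-ax
Ti=np.eye(4); Ti[:3,:3]=[[-0.929,0.37,-0.001],[0.37,0.929,0.033],[0.013,0.03,-0.999]]; Ti[:3,3]=[.4844,-.0749,.1063]
n,ai,_=yel("pics/i_wrist.png",Ti,(270,315,290,345)); print("i yellow",n,ai)
n,ak,c=yel("pics/k_wrist.png",tool(),(262,310,290,345)); print("k yellow",n,ak,c)
a=cv2.imread("pics/i_wrist.png"); h=cv2.cvtColor(a,cv2.COLOR_BGR2HSV); m=cv2.inRange(h,(0,150,80),(6,255,255))|cv2.inRange(h,(174,150,80),(180,255,255)); m[:200]=0;m[300:]=0;m[:,:200]=0;m[:,250:]=0
ys,xs=np.nonzero(m); print(xs.min(),xs.max(),ys.min(),ys.max(),xs.mean(),ys.mean())
ax=W([0,-.095,0])[:2]
q=back("wrist",[[xs.mean(),ys.mean()]],.086,Ti)[0][:2]-ax; print("pin dir",np.arctan2(q[1],q[0]),np.linalg.norm(q))
# side-view pin centroid before / after
c0=cv2.imread("pics/e_side.png"); c1=cv2.imread("pics/k_side.png")
for c in (c0,c1):
    h=cv2.cvtColor(c,cv2.COLOR_BGR2HSV); m=cv2.inRange(h,(0,150,80),(8,255,255))|cv2.inRange(h,(174,150,80),(180,255,255)); ys,xs=np.nonzero(m); print("side pin",xs.mean(),ys.mean(),len(xs))
for tr in (0,.002,.004):
  for al in (-.25,-.16):
    X=W([(.0275-tr)*np.sin(al),-.095-(.0275-tr)*np.cos(al),.086]); print(tr,al,(proj("side",X)[0]-[225,165]+.5)*4.8)
print("world tool yaw",shaftest())
```

```text
i yellow 105 0.1156806455797768
k yellow 64 -1.9464380069703653 [-0.0013136  -0.00510435]
218 229 238 267 223.42105263157896 252.63508771929824
pin dir -1.9327017710337775 0.026721699979090987
side pin 321.01807228915663 375.51506024096386 664
side pin 321.4864457831325 371.87048192771084 664
0 -0.25 [316.99197108 379.92695577]
0 -0.16 [321.70543033 379.85951407]
0.002 -0.25 [317.1502372  377.75037543]
0.002 -0.16 [321.51501071 377.68784541]
0.004 -0.25 [317.30807791 375.57964559]
0.004 -0.16 [321.32510401 375.52202636]
world tool yaw -0.8949748729287885
```

The shaft flat direction (−1.95) and the pin direction (−1.93 to −1.98) agree to within about 0.05 rad. In the side view the pin moved in by about 3.4–4 mm. I'll release, rise and turn back.

>>> drive_tool(plan=[{"jaw":0,"offset":[0,0,0],"twist":0},{"jaw":-1,"offset":[0,0,0],"twist":0},{"jaw":-1,"offset":[0,0,0],"twist":0},{"jaw":-1,"offset":[0,0,0],"twist":0},{"jaw":-1,"offset":[0,0,0],"twist":0},{"jaw":-1,"offset":[0,0,-0.02],"twist":0},{"jaw":-1,"offset":[0,0,-0.03],"twist":0},{"jaw":-1,"offset":[0,0,-0.02],"twist":0}])

```text
t: 12.6
tool_pos: [0.4813, -0.0775, 0.1758]
tcp_rot: [[0.781, 0.624, -0.004], [0.624, -0.781, 0.033], [0.018, -0.028, -0.999]]
force: [0.4, -0.7, 0.4]
finger_gap: 0.0856
```

>>> drive_tool(plan=[{"jaw":-1,"offset":[0,0,0],"twist":-0.14},{"jaw":-1,"offset":[0,0,0],"twist":-0.14},{"jaw":-1,"offset":[0,0,0],"twist":-0.14},{"jaw":-1,"offset":[0,0,0],"twist":-0.14},{"jaw":-1,"offset":[0,0,0],"twist":-0.14},{"jaw":-1,"offset":[0,0,0],"twist":-0.14},{"jaw":-1,"offset":[0,0,0],"twist":-0.14},{"jaw":-1,"offset":[0,0,0],"twist":-0.14}])

```text
t: 13.4
tool_pos: [0.4836, -0.0791, 0.1794]
tcp_rot: [[-0.264, 0.965, 0.005], [0.964, 0.263, 0.033], [0.031, 0.013, -0.999]]
force: [0.2, 0.7, -0.2]
finger_gap: 0.0851
```

>>> drive_tool(plan=[{"jaw":-1,"offset":[0,0,0],"twist":-0.14},{"jaw":-1,"offset":[0,0,0],"twist":-0.14},{"jaw":-1,"offset":[0,0,0],"twist":-0.14},{"jaw":-1,"offset":[0,0,0],"twist":-0.14},{"jaw":-1,"offset":[0,0,0],"twist":-0.14},{"jaw":-1,"offset":[0,0,0],"twist":-0.14},{"jaw":-1,"offset":[0,0,0],"twist":0},{"jaw":-1,"offset":[0,0,0],"twist":0}])

```text
t: 14.2
tool_pos: [0.4824, -0.0809, 0.1791]
tcp_rot: [[-0.907, 0.421, 0.005], [0.421, 0.907, 0.034], [0.01, 0.033, -0.999]]
force: [0.6, 0.6, 0.2]
finger_gap: 0.0849
```

Run:
```python
from h import *
st(); print("yaw", shaftest(), totool(W([0,-.095,.069])))
T=tool(); np.save("pics/Tl.npy",T)
p,d=imaging.camera("wrist"); cv2.imwrite("pics/l_wrist.png",p[:,:,::-1])
print("cap",proj("wrist",W([0,-.095,.134]),T),proj("wrist",W([0,-.095,.086]),T))
a=p[:,:,::-1][180:320,190:350]; cv2.imwrite("pics/l_zoom.png",cv2.resize(a,None,fx=4.2,fy=4.2,interpolation=cv2.INTER_CUBIC))
```

```text
t 14.2 pos [ 0.4824 -0.0809  0.1791] x [-0.907  0.421  0.01 ] F [0.6 0.6 0.2] M [-0.016  0.034  0.001] gap 0.0849 j [-0.67  0.17  0.85  2.06 -0.2   0.98  1.42]
yaw 1.1361151428184841 [  0.4   2.7 110.3]
cap [[286.8708158  235.28308909]] [[282.89947631 213.26398599]]
```

View pics/l_zoom.png

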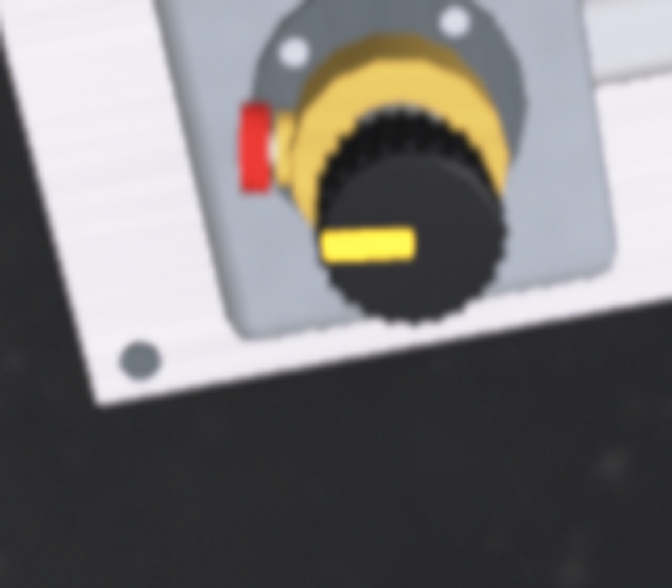

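Pin and yellow line are now parallel: the pin head at zoom (255,148) sits close to the collar and the line at (322–414, 245) is horizontal. The axis estimates, from vision and from the cap grip, agree at about (0.485, −0.074). Now I'll descend for the collar grasp.

>>> drive_tool(plan=[{"jaw":-1,"offset":[0,0.003,0],"twist":-0.04},{"jaw":-1,"offset":[0,0.0,0.02],"twist":0},{"jaw":-1,"offset":[0,0,0.02],"twist":0},{"jaw":-1,"offset":[0,0,0.01],"twist":0},{"jaw":-1,"offset":[0,0,0],"twist":0},{"jaw":-1,"offset":[0,0,0],"twist":0},{"jaw":-1,"offset":[0,0,0],"twist":0},{"jaw":-1,"offset":[0,0,0],"twist":0}])

```text
t: 15.05
tool_pos: [0.4864, -0.0769, 0.13]
tcp_rot: [[-0.92, 0.393, 0.009], [0.393, 0.919, 0.033], [0.005, 0.034, -0.999]]
force: [0.0, 0.7, 0.1]
finger_gap: 0.0855
```

Run:
```python
from h import *
st(); print("yaw", shaftest(), totool([.4851,-.0735,.069]))
```

```text
t 15.05 pos [ 0.4864 -0.0769  0.13  ] x [-0.92   0.393  0.005] F [0.  0.7 0.1] M [-0.033 -0.002  0.011] gap 0.0855 j [-0.63  0.27  0.81  2.09 -0.3   0.88  1.53]
yaw 1.1671515261469156 [ 2.2  0.5 61.1]
```

>>> drive_tool(plan=[{"jaw":-1,"offset":[0.002,0.0,0.015],"twist":0},{"jaw":-1,"offset":[0,0.0,0.015],"twist":0},{"jaw":-1,"offset":[0,0,0.012],"twist":0},{"jaw":-1,"offset":[0,0,0.004],"twist":0},{"jaw":-1,"offset":[0,0,0],"twist":0},{"jaw":-1,"offset":[0,0,0],"twist":0},{"jaw":-1,"offset":[0,0,0],"twist":0},{"jaw":-1,"offset":[0,0,0],"twist":0}])

```text
t: 15.85
tool_pos: [0.4864, -0.0742, 0.0822]
tcp_rot: [[-0.92, 0.393, 0.013], [0.393, 0.919, 0.035], [0.001, 0.037, -0.999]]
force: [-1.4, 1.1, -0.3]
finger_gap: 0.0855
```

Run:
```python
from h import *
st(); print("yaw", shaftest(), totool([.4851,-.0735,.069]))
p,d=imaging.camera("wrist"); cv2.imwrite("pics/m_wrist.png",p[:,:,::-1])
p,d=imaging.camera("side"); a=p[165:290,225:345,::-1]; cv2.imwrite("pics/m_side.png",cv2.resize(a,None,fx=4.8,fy=4.8,interpolation=cv2.INTER_CUBIC))
```

```text
t 15.85 pos [ 0.4864 -0.0742  0.0822] x [-0.92   0.393  0.001] F [-1.4  1.1 -0.3] M [-0.013  0.034  0.038] gap 0.0855 j [-0.57  0.36  0.76  2.12 -0.4   0.78  1.61]
yaw 1.1670104289453147 [ 1.5 -0.4 13.2]
```

View pics/m_wrist.png

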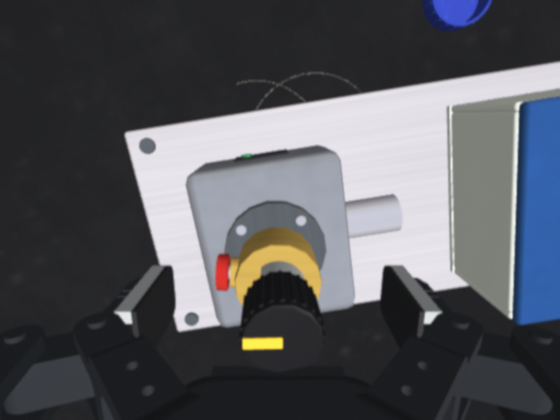

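View pics/m_side.png

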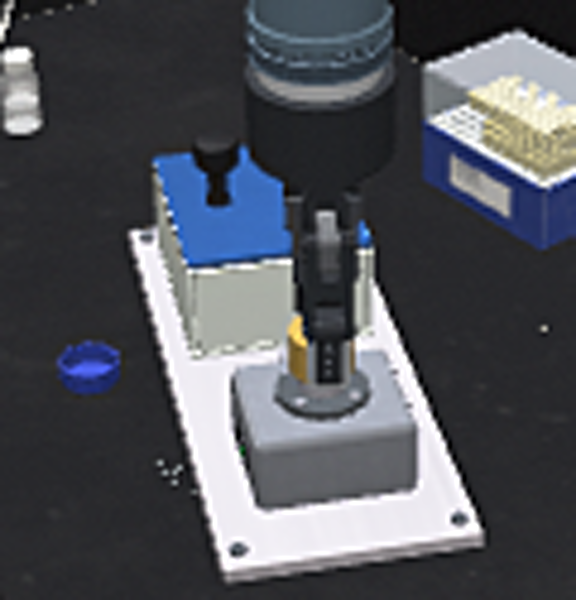

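>>> drive_tool(plan=[{"jaw":-1,"offset":[0.001,0.0,0.005],"twist":0},{"jaw":-1,"offset":[0.001,0.0,0.004],"twist":0},{"jaw":-1,"offset":[0,0,0.002],"twist":0},{"jaw":-1,"offset":[0,0,0],"twist":0},{"jaw":-1,"offset":[0,0,0],"twist":0},{"jaw":-1,"offset":[0,0,0],"twist":0},{"jaw":-1,"offset":[0,0,0],"twist":0},{"jaw":-1,"offset":[0,0,0],"twist":0}])

```text
t: 16.75
tool_pos: [0.4851, -0.0728, 0.0707]
tcp_rot: [[-0.92, 0.392, 0.014], [0.393, 0.919, 0.035], [0.0, 0.038, -0.999]]
force: [0.4, 0.5, 0.3]
finger_gap: 0.0852
```

Run:
```python
from h import *
st(); print("yaw", shaftest(), totool([.4851,-.0735,.069]))
T=tool()
p,d=imaging.camera("wrist"); cv2.imwrite("pics/n_wrist.png",p[:,:,::-1])
print(proj("wrist",[.485,-.0741,.134],T),proj("wrist",[.485,-.0741,.098],T))
```

```text
t 16.75 pos [ 0.4851 -0.0728  0.0707] x [-0.92   0.393  0.   ] F [0.4 0.5 0.3] M [-0.049 -0.     0.026] gap 0.0852 j [-0.56  0.38  0.74  2.13 -0.43  0.76  1.63]
yaw 1.1672517368104967 [-0.3 -0.7  1.6]
[[283.84813738 372.62091802]] [[278.54088467 303.953495  ]]
```

View pics/n_wrist.png

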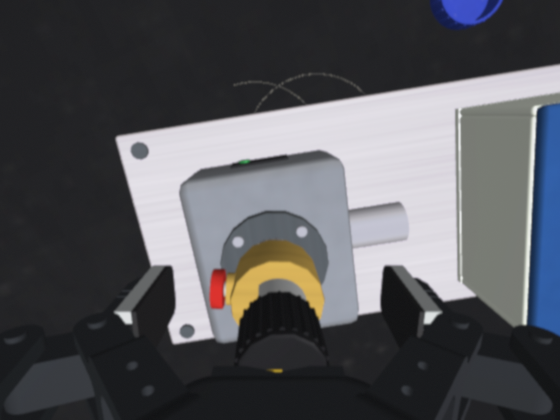

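>>> drive_tool(plan=[{"jaw":-1,"offset":[0,-0.0005,0.002],"twist":0},{"jaw":-1,"offset":[0,0.0,0.001],"twist":0},{"jaw":-0.1,"offset":[0,0,0],"twist":0},{"jaw":-0.1,"offset":[0,0,0],"twist":0},{"jaw":-0.1,"offset":[0,0,0],"twist":0},{"jaw":-0.1,"offset":[0,0,0],"twist":0},{"jaw":-0.1,"offset":[0,0,0],"twist":0},{"jaw":-0.1,"offset":[0,0,0],"twist":0}])

```text
t: 17.6
tool_pos: [0.484, -0.0761, 0.0676]
tcp_rot: [[-0.919, 0.394, 0.014], [0.394, 0.918, 0.032], [0.0, 0.034, -0.999]]
force: [1.0, 0.5, 0.5]
finger_gap: 0.0467
```

Run:
```python
from h import *
st(); print("yaw", shaftest(), totool([.4851,-.0735,.067]))
p,d=imaging.camera("wrist"); cv2.imwrite("pics/o_wrist.png",p[:,:,::-1])
p,d=imaging.camera("side"); a=p[165:290,225:345,::-1]; cv2.imwrite("pics/o_side.png",cv2.resize(a,None,fx=4.8,fy=4.8,interpolation=cv2.INTER_CUBIC))
```

```text
t 17.6 pos [ 0.484  -0.0761  0.0676] x [-0.919  0.394  0.   ] F [1.  0.5 0.5] M [-0.049  0.052  0.002] gap 0.0467 j [-0.55  0.39  0.74  2.13 -0.43  0.75  1.64]
yaw 1.1656238864227717 [0.1 2.8 0.7]
```

View pics/o_wrist.png

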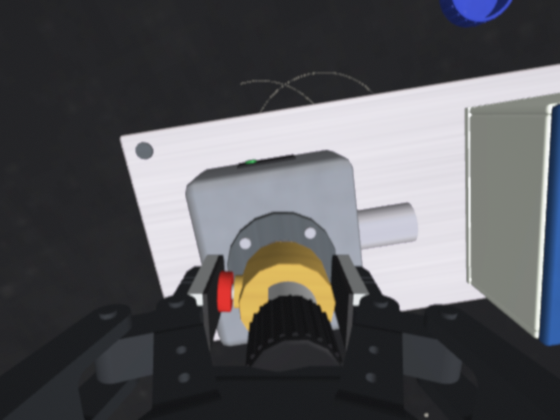

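View pics/o_side.png

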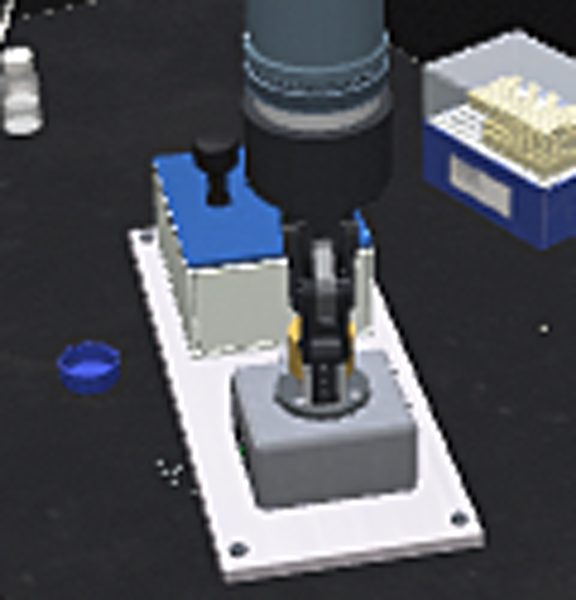

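The pads straddle the pin head (left, 222) and the far side of the collar (right, 335). Now I'll squeeze.

>>> drive_tool(plan=[{"jaw":0.1,"offset":[0,-0.001,0],"twist":0},{"jaw":0.4,"offset":[0,0.0,0],"twist":0},{"jaw":1,"offset":[0,0,0],"twist":0},{"jaw":1,"offset":[0,0,0],"twist":0},{"jaw":1,"offset":[0,0,0],"twist":0},{"jaw":1,"offset":[0,0,0],"twist":0},{"jaw":1,"offset":[0,0,0],"twist":0},{"jaw":1,"offset":[0,0,0],"twist":0}])

```text
t: 18.5
tool_pos: [0.4838, -0.0767, 0.0683]
tcp_rot: [[-0.921, 0.391, 0.012], [0.391, 0.92, 0.03], [0.001, 0.033, -0.999]]
force: [-0.4, 1.4, 2.3]
finger_gap: 0.0417
```

Run:
```python
from h import *
st(); print("yaw", shaftest(), totool([.4851,-.0735,.067]))
p,d=imaging.camera("wrist"); cv2.imwrite("pics/p_wrist.png",p[:,:,::-1])
p,d=imaging.camera("side"); a=p[165:290,225:345,::-1]; cv2.imwrite("pics/p_side.png",cv2.resize(a,None,fx=4.8,fy=4.8,interpolation=cv2.INTER_CUBIC))
```

```text
t 18.5 pos [ 0.4838 -0.0767  0.0683] x [-0.921  0.391  0.001] F [-0.4  1.4  2.3] M [-0.742  0.416 -0.169] gap 0.0417 j [-0.55  0.38  0.74  2.13 -0.43  0.76  1.64]
yaw 1.1693583872530737 [0.1 3.4 1.4]
```

View pics/p_wrist.png

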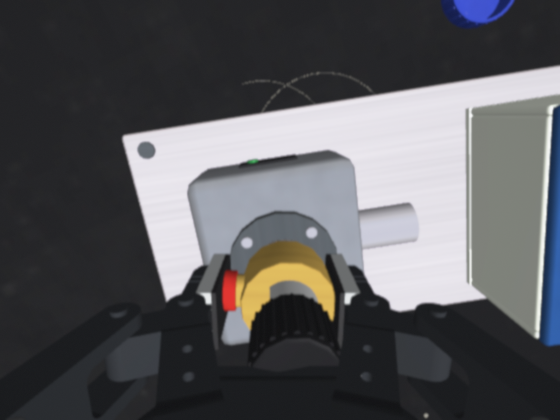

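View pics/p_side.png

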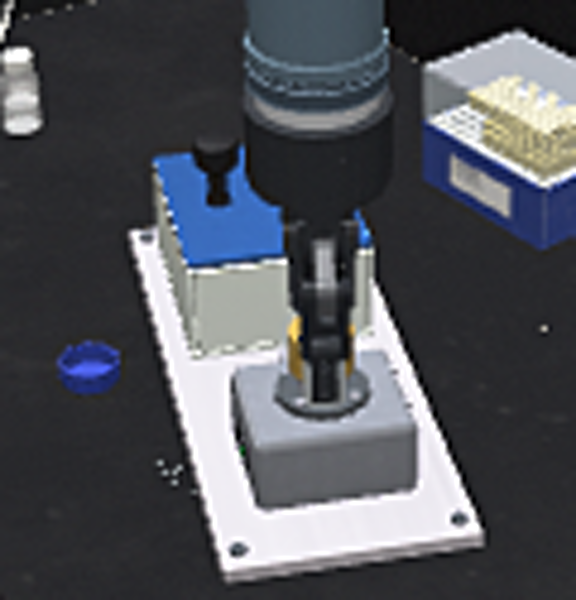

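>>> drive_tool(plan=[{"jaw":1,"offset":[0,0,0],"twist":0},{"jaw":1,"offset":[0,0,0],"twist":0},{"jaw":1,"offset":[0,0,0],"twist":0},{"jaw":1,"offset":[0,0,0],"twist":0},{"jaw":1,"offset":[0,0,0],"twist":0},{"jaw":1,"offset":[0,0,0],"twist":0},{"jaw":1,"offset":[0,0,0],"twist":0},{"jaw":1,"offset":[0,0,0],"twist":0}])

```text
t: 19.4
tool_pos: [0.4838, -0.0767, 0.0682]
tcp_rot: [[-0.921, 0.391, 0.012], [0.391, 0.92, 0.03], [0.001, 0.033, -0.999]]
force: [-0.8, 0.6, 2.1]
finger_gap: 0.0415
```

Run:
```python
from h import *
st(); print("yaw", shaftest())
p,d=imaging.camera("top"); a=p[170:265,200:345,::-1]; cv2.imwrite("pics/q_top.png",cv2.resize(a,None,fx=5.4,fy=5.4,interpolation=cv2.INTER_CUBIC)); cv2.imwrite("pics/q_full.png",p[:,:,::-1])
p,d=imaging.camera("wrist"); a=p[230:400,180:390,::-1]; cv2.imwrite("pics/q_wrist.png",cv2.resize(a,None,fx=3.4,fy=3.4,interpolation=cv2.INTER_CUBIC))
```

```text
t 19.4 pos [ 0.4838 -0.0767  0.0682] x [-0.921  0.391  0.001] F [-0.8  0.6  2.1] M [-0.767  0.459 -0.135] gap 0.0415 j [-0.55  0.38  0.74  2.13 -0.43  0.76  1.64]
yaw 1.16934557263688
```

View pics/q_wrist.png

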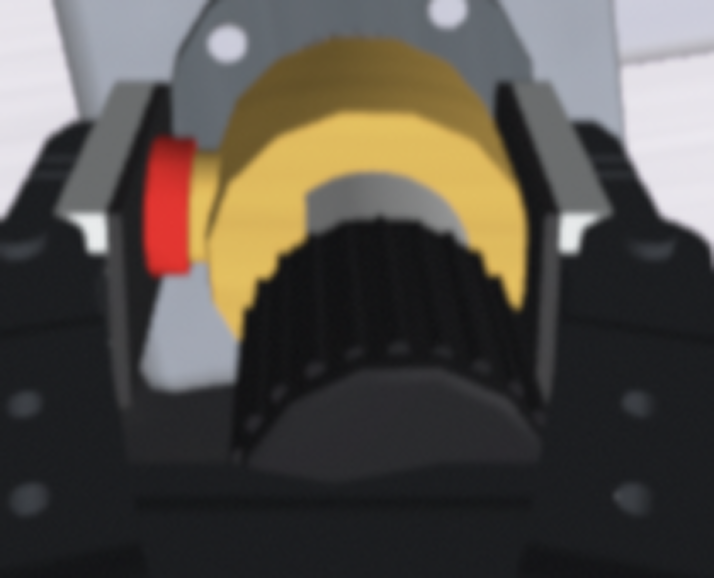

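View pics/q_full.png

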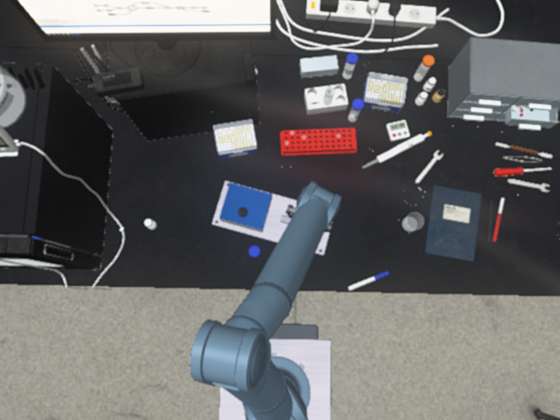

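The grip is right: the left pad is on the red head (zoom (170,205)), which is pressed home, and the right pad is on the brass opposite. The vial, beaker and blue cap are unmoved and the lid is shut. I'll hand in.

Run:
```python
from cell import manip
print(manip.close_job())
```

```text
the job is handed in; nothing more can be done
None
```

I handed the job in at about 19.5 s of the 64 s allowed, with the gripper still squeezing the collar and pin.

- **Lid:** I pushed the blue lid down until it resisted with about 20 N at z = 0.0764 m, where 0.076 m means shut. Later pictures show it still shut.
- **Shaft:** I gripped the black cap and turned the shaft about 2.09 rad clockwise. The yellow line then pointed within about 0.05 rad of the pin direction, and the home window is 0.15 rad. In the side view the pin head moved inward by about 3.4 mm, and the collar did not visibly swing.
- **Collar:** One finger is on the red pin head and the other on the opposite side of the collar, under full grip. The gap read 41.5 mm and held steady, against about 44 mm expected with the pin home and 48 mm with it out. On the 26 mm cap the same reading was about 1.7 mm low, so this fits the pin being fully home.
- **Surroundings:** The vial, beaker and blue cap are unmoved in the last top picture. The last wrist force was about 2 N.

**Checks that were not clear:**
- The torque signal was too weak to feel the pin drop, so I judged it from the pictures and the grip gap.
- Holding the collar leaves a twist of about 0.14 Nm on the wrist, close to the collar's 0.16 Nm. The grip pose did not move over the last 0.8 s.

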